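Set up a sine bar on its gauge-block stack and load the taper block

TASK

Set the sine bar to 15 degrees on the black granite plate: stand the 18 mm square gauge block on the plate with the 8 mm one centred on top of it, and rest the bar along the plate with its plain-end roller on the middle of that stack and its stop-end roller down on the plate. Lay the steel taper block on the bar, in line with it and with the thick end up against the bar's stop, so that its sloping face comes out level. Leave the 30 mm gauge block where it is.

Things in the scene. Friction and masses are not known exactly. Their poses are not given: they have to be found in the camera images.
- granite_plate: Fixed slab of black granite on three feet, 100 (its x) x 180 (its y) x 30 mm high overall; origin at the centre of its underside on the bench, top face 30 mm above it. Its long side runs roughly across the robot's view. Only along its long side is there room for sine bar and stack.
- block_18: Square steel gauge block 24 x 24 x 18 mm high with a small hole through its middle; the middle one of three in height. Origin at the centre of its underside, z up, x and y square to its sides. Stands on the right-hand bench, whose top is 4 mm below z = 0. About 0.08 kg.
- block_8: Square steel gauge block 24 x 24 x 8 mm high with a small hole through its middle; the thinnest of three. Origin at the centre of its underside, z up, x and y square to its sides. Stands on the right-hand bench, whose top is 4 mm below z = 0. About 0.04 kg.
- block_30: Square steel gauge block 24 x 24 x 30 mm high, the tallest of three, not needed; it stands in a row with the other two, about 46 mm from the next centre. Origin at the centre of its underside.
- sine_bar: Steel bar 26 mm wide (y), 123 long (x), 0.42 kg. Origin midway between the axes of its rollers (20 dia, 26 long, along y, at x = +-50, z = 0), 10 above what it lies on. Body between rollers: x -40 to +40, z 0 to 20. Top face z = 20. Stop end (-x): dark end plate 8 mm above the top, inner face x = -58. Plain end +x. On a 26 mm stack it rises 15.07 deg to +x, origin 23 over the plate
- taper_block: Loose steel wedge 60 mm long (x), 26 wide (y), 24.2 high at the thick end (x = -30), 8 at the thin end (x = +30): its upper face slopes 15.07 deg; 0.19 kg. Parallel upright sides; two screw holes in the slope. Origin at the centre of the flat underside; x to the thin end, z up. Seated against the bar's stop its origin is at x = -28, y = 0, z = 20 mm in the bar's frame, its x along the bar's

How it is judged (in metres and radians):
At the end, for the whole second after the job is handed in: 18 mm block on plate, 8 mm on it (centres within 8 mm); bar's stop-end roller on plate, plain roller on stack within 11 mm of its middle, slope 15 +-1.7 deg; taper block flat on bar, thin end uphill, 8 mm or less from stop and centre line, within 8 deg of line; all at rest (z of block_18 in the frame of granite_plate between 0.027 and 0.033 m and angle between each of block_18, block_8's own z axis and vertical below 0.06 rad and z of block_8 in the frame of granite_plate between 0.045 and 0.051 m and horizontal distance between block_8 and block_18 below 0.008 m and z of sine_bar in the frame of granite_plate between 0.05 and 0.056 m and angle between sine_bar's own x axis and vertical between 1.278 and 1.338 rad and angle between sine_bar's own y axis and vertical between 1.521 and 1.621 rad and x of block_8 in the frame of sine_bar between 0.034 and 0.0565 m and y of block_8 in the frame of sine_bar between -0.012 and 0.012 m and z of taper_block in the frame of sine_bar between 0.017 and 0.023 m and x of taper_block in the frame of sine_bar between -0.032 and -0.0195 m and y of taper_block in the frame of sine_bar between -0.008 and 0.008 m and angle between the x axis of taper_block and the x axis of sine_bar, either way round below 0.14 rad and angle between taper_block's own x axis and vertical between 1.258 and 1.358 rad and linear speed of each of block_18, block_8, sine_bar, taper_block below 0.01 m/s); the robot touches nothing.
It fails at once if the 30 mm gauge block is moved by more than 15 mm (distance of block_30 from where it was at the start of the episode above 0.015 m).
It also fails if it takes over 134 s, if anything falls off the work surface, if the arm or the gripper's body presses on something with over 40 N, if the wrist force passes 120 N, or if a joint passes its speed limit or range.

ROBOT

A 6-joint arm with a two-finger parallel gripper is mounted at the origin on a cart in front of the work surface, level with it; the furniture and walls round the work are solid. World frame = base frame: x ahead of the robot, y to its left, z up, the work surface at z = 0. Lengths are in m, angles in degrees, forces in N, time in s.
With the tool pointing down it reaches from about 0.325 to 0.9 m from the base axis. Payload 3.5 kg.
Tool frame: the origin (TCP) lies midway between the tips of the shut fingers; the grasp point (between the pads) lies 19 mm behind it; z points along the fingers, y is the line along which they close (so a half turn about z gives the same grasp; the last joint's range is limited). The gripper opens to 85 mm and grips with 20 to 120 N. Pads are 22 mm wide; open, the fingers measure 114 mm over their backs; the gripper's body (76 mm by 85 mm) begins 54 mm behind the grasp point. The pads swing forward as they close: fully open they stand 13 mm farther back than shut.
Start: joints at [-79.607, 15.837, -1.513, 72.651, 0, 84.076], TCP at [0.176, -0.6, 0.231] pointing down, gripper open.
Joint ranges: [-178.77, 178.77], [-48.84, 107.48], [-61.69, 71.31], [-111.58, 123.2], [-90, 87.43], [-180, 180]. Speed limits (degrees/s): [147.25, 147.25, 180, 180, 180, 180].

INTERFACE

Orientations are given as [roll, pitch, yaw] about the fixed x, y, z axes, in that order (R = Rz(yaw) Ry(pitch) Rx(roll)).
In Python, from workcell import arm, eoat, solve_ik, viewer, workorder, monitor gives the robot as it stands. Calls block until the motion is done:
- arm.move_to(position, orientation): joint-space move of the TCP to a pose.
- arm.servo_line(position, frame=None, max_speed=0.15, f_stop=None): straight line of the TCP; frame=None keeps the orientation; max_speed is the mean speed in m/s. With f_stop (N) it stops when the force on the tool has changed by that much, and returns True; else False.
- arm.goto_joints(angles): joint-space move.
- eoat.ungrasp() and eoat.clamp(effort=None): open the fingers fully, or close them until they stop; effort is the grip in N (None keeps the last).
- arm.hold(seconds).
- solve_ik(position, orientation): joint angles nearest the present ones, or None.
- viewer.camera(name): name is "side" or "top" or "wrist"; returns a dict with "color" (420x560x3 uint8, red, green, blue), "z_map" (420x560 float32, m along the optical axis (not along the pixel's ray), 0 where there is no reading), "fx", "fy", "cx", "cy" (pixels), "rvec" (rotation vector, rad) and "tvec" (3), from world to camera coordinates, as OpenCV has them. Camera axes: x right, y down, z forward; pixel columns grow to the right and rows downward; lengths in m; the calibration is good to about 2 mm. A picture is of the moment at which its call begins.
A pose or a line that the arm cannot do raises arm.IKError and nothing moves.
- workorder.hand_in(): hands the job in; it is judged then, once.
Readings, each from a call of its own:
- monitor.current_clock(): time.
- monitor.current_joints(): joint angles.
- monitor.current_joint_vel(): joint speeds.
- monitor.current_tau(): joint torques, N m.
- monitor.current_eef_pos(): TCP position.
- monitor.current_eef_rot(): TCP orientation.
- monitor.current_force(): force on the tool from outside, world axes, zero at the start.
- monitor.current_torque(): the same for the moment, N m.
- monitor.current_finger_gap(): opening from 0.0 (shut) to 1.0 (fully open).
- monitor.current_grip_force(): force on a finger pad.
Only numpy, scipy, OpenCV 4.12 (cv2) and the standard library are available. Lean on these libraries where they do the work, as an engineer would, in place of code of your own. Each camera call takes 0.05 s, during which the arm holds its last target. There are 200 camera calls.

## Working session

There is one attempt and no reset: what is moved stays moved. The work goes in short steps, each a Python script; the robot and the scene stay as the last script left them, time stands still between calls to the robot, and variables do not carry over. Pictures are saved under pics/ and viewed, at most 17 in all, crops included, and the job is handed in when it is done.

```bash
ls; mkdir -p pics; cat > h.py <<'E'
import numpy as np, cv2
from workcell import arm, eoat, solve_ik, viewer, workorder, monitor
def cap(n,f=None):
    d=viewer.camera(n)
    if f: cv2.imwrite('pics/'+f+'.png',d['color'][:,:,::-1]); np.savez('pics/'+f+'.npz',**d)
    return d
def cloud(d):
    z=d['z_map'].astype(float); v,u=np.indices(z.shape)
    p=np.stack([(u-d['cx'])/d['fx']*z,(v-d['cy'])/d['fy']*z,z],-1)
    R=cv2.Rodrigues(np.array(d['rvec'],float))[0]
    P=(p-np.array(d['tvec']).ravel())@R
    P[z==0]=np.nan
    return P
E
python3 - <<'E'
from h import *
for n in ('top','side'):
    d=cap(n,n+'0'); P=cloud(d); print(n,d['fx'],np.array(d['rvec']).ravel(),np.array(d['tvec']).ravel())
print(monitor.current_clock())
E
```

```text
pics
top 502.5500061904382 [ 2.16646355 -2.18899288  0.07609154] [0.10975584 0.56830321 1.19065843]
side 437.1986730823267 [ 2.15709785  0.04609961 -0.01527949] [-0.57325165  0.0847087   0.85236072]
0.1
```

View pics/top0.png

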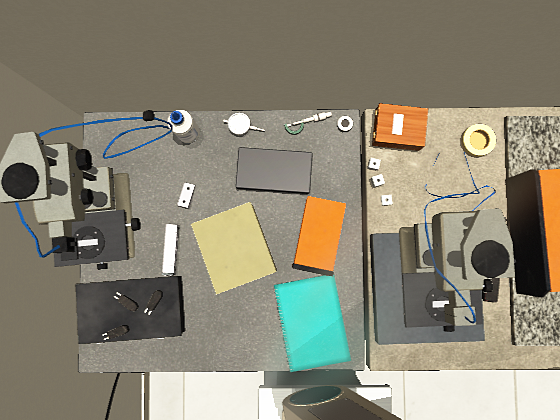

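View pics/side0.png

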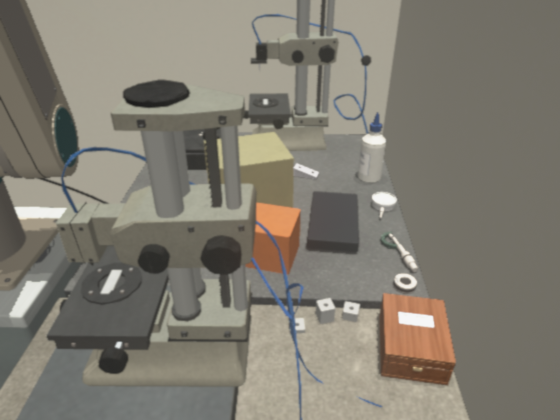

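The top view shows the plate at (274,170), the three blocks at (374,164), (378,181) and (387,200), the taper at (186,195) and the bar at (170,248). Next I'll enlarge and measure.

```bash
python3 - <<'E'
from h import *
d=dict(np.load('pics/top0.npz')); P=cloud(d); c=d['color'][:,:,::-1]
a=cv2.resize(c[170:290,140:220],None,fx=5,fy=5,interpolation=cv2.INTER_CUBIC)
b=cv2.resize(c[150:210,360:400],None,fx=10,fy=10,interpolation=cv2.INTER_CUBIC)
cv2.imwrite('pics/crop0.png',np.hstack([a,b[:600,:400]]))
for n,(u,v) in dict(b1=(371,164),b2=(375,182),b3=(384,201),b1r=(377,161),taper1=(190,186),tapermid=(183,196),taper2=(182,206),bar1=(172,228),bar=(170,248),bar2=(168,270),plate=(274,170),plL=(240,168),plR=(308,172),bench=(220,200),benchR=(400,180),benchR2=(365,195),yellow=(235,245),org=(325,230),teal=(315,320),wood=(400,125),mic=(85,250),mic2=(75,200)).items(): print(n,P[v,u].round(4))
# heights map grids
Z=P[:,:,2]
np.set_printoptions(linewidth=250)
print((Z[222:280:3,158:184]*1000).round(0).astype(int))
print((Z[180:212:2,174:200]*1000).round(0).astype(int))
print((Z[155:210:2,364:396]*1000).round(0).astype(int))
E
```

```text
b1 [ 0.6869 -0.1219  0.0124]
b2 [ 0.641  -0.1287  0.0226]
b3 [ 0.5961 -0.1525  0.0066]
b1r [ 0.6943 -0.1369  0.0117]
taper1 [0.6379 0.3224 0.0098]
tapermid [0.6125 0.3377 0.0186]
taper2 [0.5875 0.3387 0.0249]
bar1 [0.5344 0.3619 0.0279]
bar [0.4865 0.366  0.0295]
bar2 [0.4342 0.3708 0.0279]
plate [0.672  0.1156 0.0293]
plL [0.6775 0.1976 0.0313]
plR [0.6656 0.0337 0.0333]
bench [ 0.6037  0.2501 -0.0008]
benchR [ 0.6489 -0.1954 -0.0036]
benchR2 [ 0.6143 -0.1107 -0.0196]
yellow [0.4906 0.2008 0.1299]
org [5.23e-01 2.00e-04 9.35e-02]
teal [0.3109 0.0209 0.0098]
wood [ 0.7742 -0.1871  0.0479]
mic [0.4831 0.5342 0.1197]
mic2 [0.578  0.4942 0.2747]
[[                  -1                    0                    2                   -1                    0                   -1                   -5                    0                   -1                   -1                   -1
                    -1                    3                    1                   -1                    2                    0                   -2                   -5                   -2                    4     
[... 28229 characters left out ...]
   -4                   -3                   -3                   -5
                    -8                   -6                   -2                   -4                   -1                   -6                   -4                   -3                   -1                   -2                   -5
                     0                   -2                   -3                   -2                   -4                   -8                   -5                   -9                   -6                   -5]]<stdin>:10: RuntimeWarning: invalid value encountered in cast
<stdin>:11: RuntimeWarning: invalid value encountered in cast
<stdin>:12: RuntimeWarning: invalid value encountered in cast
```

View pics/crop0.png

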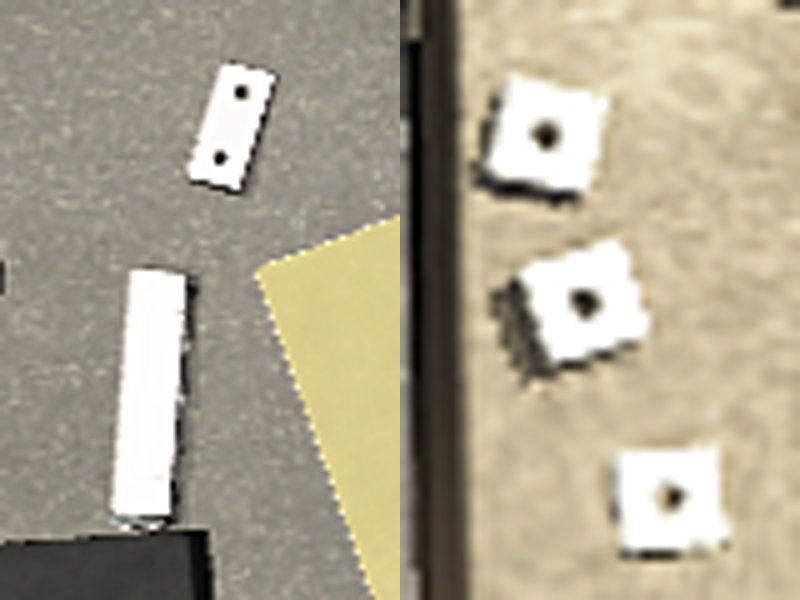

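The enlarged crop shows 18 mm (far), 30 mm (middle) and 8 mm (near) blocks, the thin end of the taper far from the robot, and the bar's stop end near, by the black box. Now I'll fit rectangles.

```bash
cat >> h.py <<'E'
def ray(d,uv,z):
    R=cv2.Rodrigues(np.array(d['rvec'],float))[0]; t=np.array(d['tvec'],float).ravel()
    uv=np.atleast_2d(uv).astype(float)
    r=np.c_[(uv[:,0]-d['cx'])/d['fx'],(uv[:,1]-d['cy'])/d['fy'],np.ones(len(uv))]@R
    c=-R.T@t; return c+r*((z-c[2])/r[:,2])[:,None]
def rect(d,box,z,thr=200,inv=False):
    u0,v0,u1,v1=box; g=cv2.resize(d['color'][v0:v1,u0:u1].min(2),None,fx=8,fy=8,interpolation=cv2.INTER_LINEAR)
    m=((g<thr) if inv else (g>thr)).astype(np.uint8)
    c=max(cv2.findContours(m,0,1)[0],key=cv2.contourArea)[:,0]
    w=ray(d,(c+.5)/8-.5+[u0,v0],z)[:,:2]
    return cv2.minAreaRect((w*1000).astype(np.float32))
E
python3 - <<'E'
from h import *
d=dict(np.load('pics/top0.npz')); P=cloud(d)
for n,b,z in (('b18',(364,154,384,171),.014),('b30',(364,171,386,190),.026),('b8',(378,190,396,209),.004),('bar',(155,220,184,276),.03),('taper',(172,178,200,212),.016)):
    print(n,[np.round(q,1) for q in rect(d,b,z)])
print('plate',rect(d,(225,140,325,200),.03,110,True))
for u,v in ((192,223),(217,293),(252,203),(277,270)): print('yellow',ray(d,(u,v),.13).round(3))
# hole centres
for u,v,z in ((374.5,163.5,.014),(378.4,180.2,.026),(387.2,199.6,.004)): print(ray(d,(u,v),z).round(4))
for u,v in ((385,245),(400,236),(378,240),(425,190),(435,156),(440,220),(470,220),(430,230)): print(u,v,P[v,u].round(3))
M=P[...,2]; 
m=(M>.02)&(P[...,0]>.35)&(P[...,0]<.75)&(P[...,1]>-.3)&(P[...,1]<-.1); ys=P[m]
for x in np.arange(.4,.75,.03):
    q=ys[abs(ys[:,0]-x)<.015]; 
    if len(q): print(round(x,2),'ymax,z',q[:,1].max().round(3),q[:,2].max().round(3))
E
```

```text
b18 [array([ 689.3, -130.3]), array([25.6, 25.4]), np.float64(77.1)]
b30 [array([ 646.6, -135.8]), array([25.1, 26.3]), np.float64(16.1)]
b8 [array([ 600.5, -159.9]), array([24.9, 26.7]), np.float64(2.0)]
bar [array([486.3, 367.1]), array([ 28.2, 116.6]), np.float64(86.0)]
taper [array([616.2, 331.8]), array([26.6, 60.1]), np.float64(72.0)]
plate ((670.330810546875, 116.63932800292969), (183.42698669433594, 108.52053833007812), 85.4779281616211)
yellow [[0.54  0.295 0.13 ]]
yellow [[0.387 0.24  0.13 ]]
yellow [[0.583 0.163 0.13 ]]
yellow [[0.435 0.109 0.13 ]]
[[ 0.6878 -0.1302  0.014 ]]
[[ 0.6448 -0.1364  0.026 ]]
[[ 0.5997 -0.1609  0.004 ]]
385 245 [ 0.488 -0.145  0.041]
400 236 [ 0.509 -0.178  0.052]
378 240 [ 0.5   -0.129  0.042]
425 190 [ 0.623 -0.256 -0.003]
435 156 [ 0.708 -0.283 -0.002]
440 220 [ 0.532 -0.201  0.283]
470 220 [ 0.528 -0.242  0.326]
430 230 [ 0.519 -0.224  0.137]
0.4 ymax,z -0.117 0.342
0.43 ymax,z -0.117 0.415
0.46 ymax,z -0.116 0.417
0.49 ymax,z -0.115 0.416
0.52 ymax,z -0.114 0.407
0.55 ymax,z -0.188 0.406
0.58 ymax,z -0.196 0.223
0.61 ymax,z -0.255 0.224
0.64 ymax,z -0.121 0.031
0.67 ymax,z -0.126 0.029
0.73 ymax,z -0.127 0.053
```

```bash
python3 - <<'E'
from h import *
P=np.concatenate([cloud(dict(np.load(f'pics/{n}0.npz'))).reshape(-1,3) for n in('top','side')])
P=P[np.isfinite(P).all(1)]
def mp(xs,ys):
    print('y(cm):',' '.join(f'{int(round(y*100)):4d}' for y in ys))
    for x in xs:
        r=[]
        for y in ys:
            q=P[(abs(P[:,0]-x)<.005)&(abs(P[:,1]-y)<.005)&(P[:,2]<.5),2]
            r.append(int(np.partition(q,-2)[-2]*1000) if len(q)>2 else -99)
        print(f'{x:.2f}  ',' '.join(f'{v:4d}' for v in r))
mp(np.arange(.66,.47,-.01),np.arange(-.08,-.27,-.01))
mp(np.arange(.64,.38,-.01),np.arange(.48,.25,-.01))
E
```

```text
y(cm):   -8   -9  -10  -11  -12  -13  -14  -15  -16  -17  -18  -19  -20  -21  -22  -23  -24  -25  -26
0.66      3    4    1   -3   -2   25   26   25   -2    0   -2   -2   -1   -2   -1   -1    0   -1   -2
0.65      1    3    0   -5   26   28   28   25    0    0   -1   -1   -2   -1   -2    0   -2    0    0
0.64      3    2    0   -4    5   28   28   27   -2   -1   -1   -1   -2   -2   -1    0   -1   -1    0
0.63      3    1    0   -4    0   26   24   -2    0   -2    0    0    0   -1    0    0   -1    4    3
0.62      1    2    0   -2    0   -2    0   -1   -1    0   -1   -1   -1    0   -3    0    0   15   21
0.61      3    1    0   -4   -1   -3   -2    6    5    4   -3    0   -2   -1   -2    0   -3   -1   55
0.60      2    3    0   -4    0   -1   -2    5    5    5    0    0    0    0   -2    0    0    0   75
0.59      1    2    0   -1   -1    1   -1    5    5    3    0    0    0    0   -2  172  170  161  155
0.58      2    1    0   -3   -1   -1   -1    0    0   -1   -1   -1   -1  193  187  179  171  162    0
0.57      3    4    0   -3    0    0    0   -1    0   -1   -2   -3  205  194   -
[... 3635 characters left out ...]
    0    0    2    1    0   31   33   31    1    1    4    2    4    2    1  -99  -99  135
0.43      4    1    2    2    2    1    4    2    1    1   38   39   40    2    3    1    1    0    2    3    0  -99  132
0.42      3    1    2   63   64   65   65   66   66   66   67   65   65   66   66    3    2    4    0    2    0  -99  -99
0.41     66   68   68   68   66   69   66   65   67   67   66   68   68   69   68    3    2    2    3    3    0   -1  -99
0.40     66   70   66   67   68   67   67   67   68   68   68   67   65   67   67    3    1    3    0    1    1    3  -99
0.39     69   67   68   66   66   68   67   68   69   79   80   71   68   68   68    2    2    1    1    2    1    1  -99
```

```bash
python3 - <<'E'
from h import *
arm.servo_line([.176,-.6,.55],max_speed=.3)
# yaw convention: closing axis y_tool for tool down
print(monitor.current_eef_rot(),monitor.current_joints())
# roll 180, yaw w: tool y axis = Rz(w)*(0,-1,0) -> angle w-90. b18 closing at 77deg -> w=-13 or 167
for w in (-13,167):
    for z in (.5,.25,.05): print(w,z,solve_ik([.6885,-.130,z],[180,0,w]))
j=solve_ik([.6,-.12,.5],[180,0,-13]); k=solve_ik([.6,-.12,.5],[180,0,167])
j=min([q for q in (j,k) if q is not None],key=lambda q:abs(q[5]))
arm.goto_joints(j); print(np.round(j,1),monitor.current_clock(),monitor.current_force())
a=cap('top')['color'];b=cap('side')['color']; cv2.imwrite('pics/a1.png',cv2.resize(np.vstack([a,b])[:,:,::-1],None,fx=.71,fy=.71))
E
```

```text
[-1.79897483e+02 -8.87577245e-03  1.63187366e+01] [-7.95719874e+01  1.82361886e+01  3.96002166e+01  1.11466914e+02
 -1.69256462e-03  8.41092695e+01]
-13 0.5 [-15.97435283  25.71914452  44.30438461 108.58524009   0.
 177.02564717]
-13 0.25 [-15.97435283  23.18325105  10.89358637  77.71033532   0.
 177.02564717]
-13 0.05 [-15.97435283  30.75797332  -2.59269915  56.64932753   0.
 177.02564717]
167 0.5 [-15.97435283  25.71914452  44.30438461 108.58524009   0.
  -2.97435283]
167 0.25 [-15.97435283  23.18325105  10.89358637  77.71033532   0.
  -2.97435283]
167 0.05 [-15.97435283  30.75797332  -2.59269915  56.64932753   0.
  -2.97435283]
[-17.4  14.4  28.5 104.    0.   -4.4] 3.6 [ 0.20136674 -0.11829739  0.53945849]
```

View pics/a1.png

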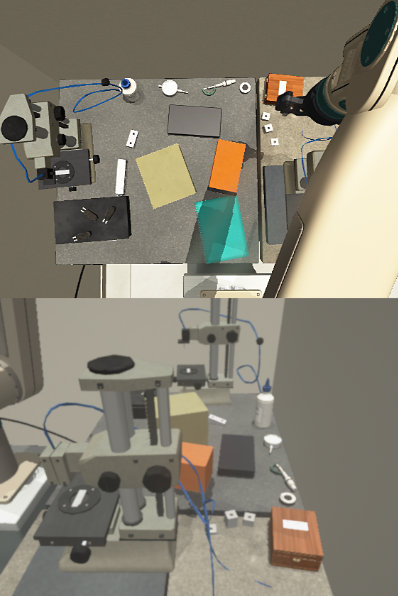

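The top picture shows the arm coming in from the right, over the right-hand microscope, with the gripper near the blocks. Before I go low near block_8, I'll measure the wrist envelope.

```bash
python3 - <<'E'
from h import *
P=[]
tcp=np.array(monitor.current_eef_pos()); j=monitor.current_joints(); print(tcp,np.round(j,2))
for n in('top','side'):
    p=cloud(cap(n)).reshape(-1,3); p=p[np.isfinite(p).all(1)]; P.append(p[(p[:,2]>.43)&(p[:,0]<.85)&(p[:,0]>-.2)&(p[:,1]>-.5)&(p[:,1]<.2)])
    print(n,len(P[-1]))
P=np.concatenate(P)-tcp
a=np.radians(j[0]); r=P[:,0]*np.cos(a)+P[:,1]*np.sin(a); l=-P[:,0]*np.sin(a)+P[:,1]*np.cos(a)
print('rel: l cols (mm) , each cell zmin/zmax')
ls=np.arange(-.18,.10,.02); print(' '*6,' '.join(f'{int(round(x*1000)):8d}' for x in ls))
for x in np.arange(.1,-.5,-.03):
    o=[]
    for y in ls:
        q=P[(abs(r-x)<.015)&(abs(l-y)<.01),2]
        o.append(f'{int(q.min()*1000):4d}/{int(q.max()*1000):3d}' if len(q)>2 else '   .    ')
    print(f'{x:6.2f}',' '.join(o))
E
```

```text
[ 0.59990226 -0.12086018  0.50003517] [-1.7440e+01  1.4440e+01  2.8480e+01  1.0403e+02 -1.0000e-02 -4.3600e+00]
top 49716
side 88
rel: l cols (mm) , each cell zmin/zmax
           -180     -160     -140     -120     -100      -80      -60      -40      -20        0       20       40       60       80      100
  0.10    .        .        .        .        .        .        .        .        .        .        .        .        .        .        .    
  0.07    .        .        .        .        .        .        .        .        .        .        .        .        .        .        .    
  0.04    .        .        .        .        .        .        .        .        .        .      171/175  270/412    .        .        .    
  0.01    .        .        .        .        .        .        .        .        .        .      163/255   60/429   68/119   62/103    .    
 -0.02    .        .        .        .        .        .       26/ 65   19/ 68  132/196  170/233   73/255   15/433   20/119   61/ 96    .    
 -0.05    .        .        .        .        .        .        .        .     
[... 1346 characters left out ...]
5    .        .        .        .        .        .        .        .        .        .        .        .        .        .        .    
 -0.38    .        .        .        .        .        .        .        .        .        .        .        .        .        .        .    
 -0.41    .        .        .        .        .        .        .        .        .        .        .        .        .        .        .    
 -0.44    .        .        .        .        .        .        .        .        .        .        .        .        .        .        .    
 -0.47    .        .        .        .        .        .        .        .        .        .        .        .        .        .        .
```

Forearm and TCP lie in the same plane, so a +x lean over block_8 clears the microscope. Block_18 comes first.

```bash
cat >> h.py <<'E'
C=np.array([.672,.1166]); PY=85.5; U=np.array([np.cos(np.radians(PY)),np.sin(np.radians(PY))])
S=C+.0483*U
def ok(p,o):
    q=solve_ik(list(p),list(o)); return None if q is None else np.round(q,1)
def st(m): print(m,'t',round(monitor.current_clock(),2),'gap',round(monitor.current_finger_gap(),3),'F',np.round(monitor.current_force(),1),'grip',round(monitor.current_grip_force(),1),'pos',np.round(monitor.current_eef_pos(),4))
E
python3 - <<'E'
from h import *
p=[.6885,-.130]
arm.move_to([*p,.16],[180,0,167])
s=arm.servo_line([*p,.0],max_speed=.1,f_stop=15); st(('down',s))
eoat.clamp(60); st('grip')
arm.servo_line([*p,.15],max_speed=.15); st('lift')
arm.move_to([*S,.13],[180,0,175.5])
s=arm.servo_line([*S,.033],max_speed=.06,f_stop=5); st(('place',s))
eoat.ungrasp(); arm.servo_line([*S,.2],max_speed=.25); st('up')
d=cap('wrist','w1')
E
```

```text
('down', False) t 6.88 gap 1.0 F [ 0.2 -0.4  0.2] grip 0.0 pos [ 0.6892 -0.1302  0.0009]
grip t 7.47 gap 0.26 F [-1.1 -0.5  2.6] grip 61.1 pos [ 6.889e-01 -1.301e-01  4.000e-04]
lift t 8.62 gap 0.263 F [ 0.8  0.2 -1.2] grip 60.8 pos [ 0.6875 -0.1297  0.1485]
('place', True) t 11.25 gap 0.258 F [-0.1 -0.4  6.4] grip 61.4 pos [0.6756 0.1647 0.0343]
up t 12.7 gap 1.0 F [-0.3  0.8  0.2] grip 0.0 pos [0.6748 0.1646 0.1985]
```

View pics/w1.png

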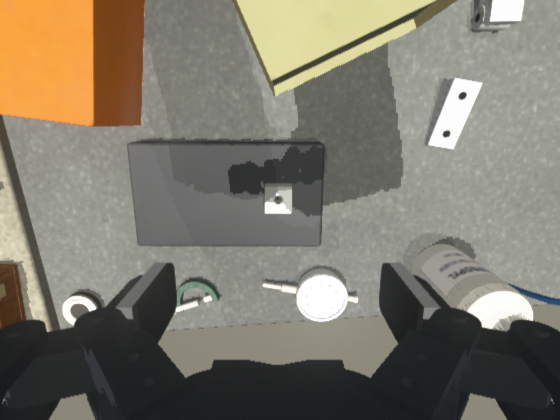

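Wrist view: block_18 stands square on the plate at (278,199), and the plate spans (130,142)–(325,246). Next is block_8, with the tool leaning away from the microscope; I'll check the hover first.

```bash
cat >> h.py <<'E'
from scipy.spatial.transform import Rotation as Ro
def ori(w,t):
    "tool down, closing axis at w-90 deg, leaned t deg about it"
    c=np.radians(w-90)
    R=Ro.from_rotvec(np.radians(t)*np.array([np.cos(c),np.sin(c),0]))*Ro.from_euler('xyz',[180,0,w],degrees=True)
    return R.as_euler('xyz',degrees=True).tolist()
E
python3 - <<'E'
from h import *
d=dict(np.load('pics/w1.npz',allow_pickle=True))
print('hole',ray(d,(278,200),.048).round(4),'S',S.round(4))
print('plate corners',ray(d,[(128,142),(324,142),(322,245),(137,246)],.03).round(4)[:,:2], 'taper holes',ray(d,[(463,95),(445,133)],.016).round(4)[:,:2],'taper corners', ray(d,[(457,77),(481,81)],.008).round(4)[:,:2])
for t in(8,12,15):
    print(t,ok([.602,-.1604,.16],ori(182,t)),ok([.602,-.1604,-.001],ori(182,t)))
arm.move_to([.64,-.15,.22],ori(182,12))
arm.servo_line([.602,-.1604,.10],max_speed=.15); st('hover')
a=cap('top')['color'];b=cap('side')['color'];w=cap('wrist','w2')
cv2.imwrite('pics/a2.png',np.hstack([cv2.resize(a[100:300,330:530],(400,400)),cv2.resize(b[50:400,150:500],(400,400))])[:,:,::-1])
E
```

```text
hole [[0.6743 0.1647 0.048 ]] S [0.6758 0.1648]
plate corners [[0.6145 0.0338]
 [0.6283 0.2097]
 [0.7263 0.2035]
 [0.7134 0.0238]] taper holes [[0.5971 0.3391]
 [0.6297 0.3244]] taper corners [[0.5806 0.3369]
 [0.5858 0.3591]]
8 [-19.5  23.3  -0.3  73.8  -2.9 -21.3] [-19.5  31.9  -8.5  57.1  -2.9 -21.3]
12 [-18.9  26.1   3.2  78.4  -4.2 -20.5] [-18.9  34.3  -4.9  62.1  -4.2 -20.5]
15 [-18.4  28.1   5.8  81.8  -5.2 -19.8] [-18.4  36.2  -2.1  65.8  -5.2 -19.8]
hover t 14.95 gap 1.0 F [0.4 0.1 0.6] grip 0.0 pos [ 0.6031 -0.1604  0.101 ]
```

View pics/a2.png

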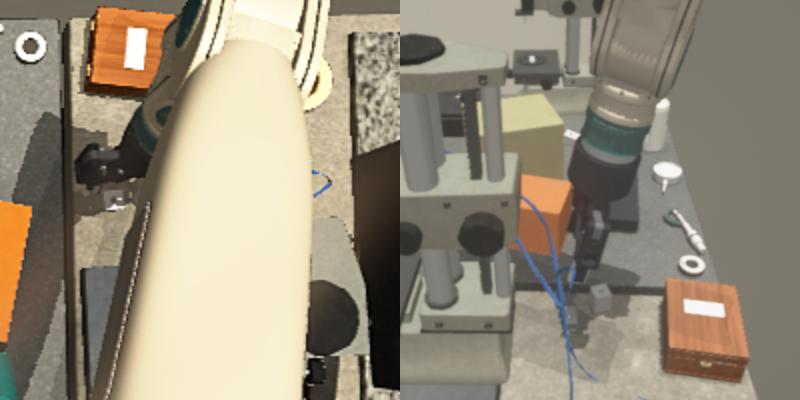

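View pics/w2.png

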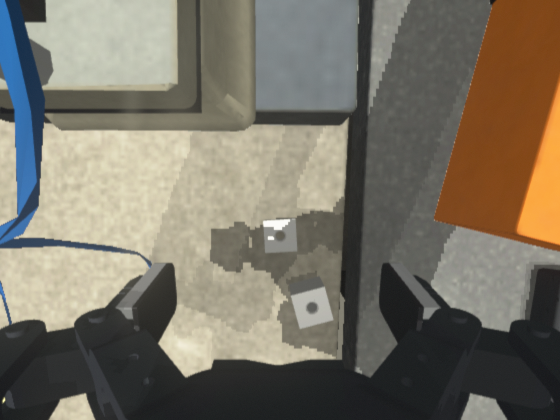

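Hover views: block_8's hole is at (280,236) in the wrist image, between the fingers, and block_30 at (312,308) sits clear of them. The cable is off to the left at (130,255). I'll check the forearm's right edge before descending.

```bash
python3 - <<'E'
from h import *
d=dict(np.load('pics/w2.npz',allow_pickle=True)); print('b8',ray(d,(280,237),.004).round(4),'b30',ray(d,(312,308),.026).round(4))
P=cloud(cap('top')).reshape(-1,3); P=P[np.isfinite(P).all(1)]; P=P[P[:,2]>.43]
for x in np.arange(.36,.72,.03):
    q=P[abs(P[:,0]-x)<.01]
    if len(q): print(round(x,2),'right y',np.percentile(q[:,1],1).round(3),'z there',np.median(q[q[:,1]<np.percentile(q[:,1],3),2]).round(3),'left',q[:,1].max().round(3),'zmax',q[:,2].max().round(3))
E
```

```text
b8 [[ 0.5993 -0.159   0.004 ]] b30 [[ 0.6445 -0.1356  0.026 ]]
0.36 right y -0.105 z there 0.695 left 0.093 zmax 0.748
0.39 right y -0.115 z there 0.677 left -0.004 zmax 0.705
0.42 right y -0.125 z there 0.66 left -0.012 zmax 0.688
0.45 right y -0.135 z there 0.644 left -0.023 zmax 0.671
0.48 right y -0.146 z there 0.626 left -0.034 zmax 0.655
0.51 right y -0.154 z there 0.612 left -0.045 zmax 0.639
0.54 right y -0.163 z there 0.595 left -0.056 zmax 0.62
0.57 right y -0.169 z there 0.579 left -0.069 zmax 0.604
0.6 right y -0.174 z there 0.561 left -0.083 zmax 0.586
0.63 right y -0.19 z there 0.544 left -0.098 zmax 0.568
0.66 right y -0.2 z there 0.536 left -0.109 zmax 0.548
0.69 right y -0.209 z there 0.523 left -0.117 zmax 0.541
```

```bash
python3 - <<'E'
from h import *
p=[.602,-.1597]
s=arm.servo_line([*p,-.0008],max_speed=.06,f_stop=10); st(('down',s)); z0=monitor.current_eef_pos()[2]
eoat.clamp(50); st('grip')
arm.servo_line([.605,-.155,.12],max_speed=.12); st('lift')
q=[.6775,.1647]
arm.move_to([*q,.15],ori(175.5,12))
s=arm.servo_line([*q,.0505],max_speed=.05,f_stop=4); st(('place',s))
eoat.ungrasp(); arm.servo_line([q[0]+.02,q[1],.2],max_speed=.25); st('up')
arm.move_to([.66,.16,.25],[180,0,175.5])
d=cap('wrist','w3'); c=d['color'][:,:,::-1]
cv2.imwrite('pics/w3c.png',cv2.resize(c[80:280,100:380],None,fx=2.5,fy=2.5))
E
```

```text
('down', False) t 16.98 gap 0.995 F [-0.4 -0.5  1. ] grip 0.0 pos [ 6.023e-01 -1.598e-01 -4.000e-04]
grip t 17.59 gap 0.253 F [ 0.6 -0.   2.5] grip 49.2 pos [ 6.024e-01 -1.598e-01 -4.000e-04]
lift t 18.75 gap 0.251 F [-0.1  0.4  0. ] grip 48.9 pos [ 0.6043 -0.1548  0.1189]
('place', True) t 21.88 gap 0.256 F [1.2 0.2 4.7] grip 49.5 pos [0.6775 0.1647 0.0515]
up t 23.27 gap 0.996 F [ 1.   0.3 -0.9] grip 0.0 pos [0.6968 0.1646 0.1986]
```

View pics/w3c.png

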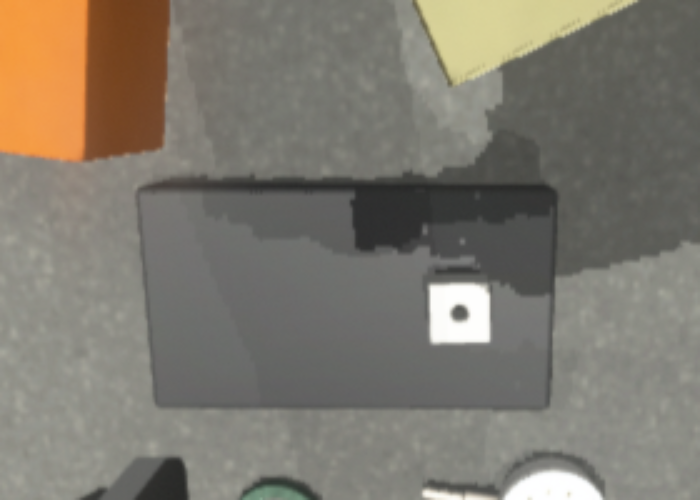

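The 8 mm block sits centred on the 18 mm one; its hole is at crop (460,313). I'll hover over the bar and measure it and the taper.

```bash
python3 - <<'E'
from h import *
d=dict(np.load('pics/w3.npz',allow_pickle=True)); print('stack hole',ray(d,(100+460/2.5,80+313/2.5),.056).round(4))
arm.move_to([.55,.34,.25],[180,0,176]); st('hover')
d=cap('wrist','w4')
print([ok([.485,.367,z],[180,0,176]) for z in (.2,.012)])
for n,t in (('bar+',15),('bar-',-15)): print(n,ok([*C,.065],ori(265.5,t)),ok([*C,.065],ori(85.5,t)))
E
```

```text
stack hole [[0.6736 0.1652 0.056 ]]
hover t 24.56 gap 1.001 F [-0.2  0.4  0.2] grip 0.0 pos [0.5508 0.3394 0.2489]
[array([31. , 15.1, -6.3, 68.6,  0. , 35. ]), array([ 31. ,  25.2, -17.3,  47.5,   0. ,  35. ])]
bar+ [ 10.5  31.5  -0.7  61.8 -14.5 -74.5] [-2.  27.4 -7.4 54.5 15.  92.6]
bar- [ -2.   27.4  -7.4  54.5  15.  -87.4] [ 10.5  31.5  -0.7  61.8 -14.5 105.5]
```

View pics/w4.png

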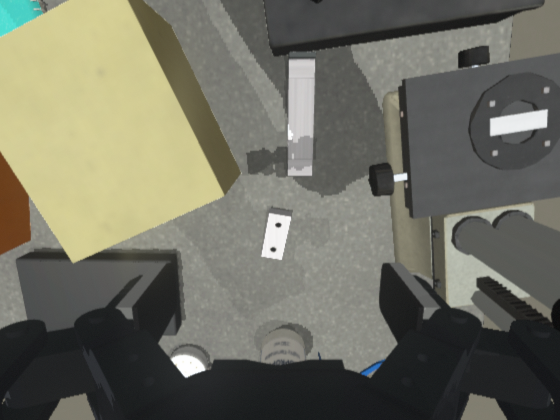

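Wrist view: the bar is at (288–315, 58–176) with its stop at the top, and the taper at (262–292, 208–259) with its thick end up. I'll enlarge this to read the ends.

```bash
python3 - <<'E'
from h import *
c=cv2.imread('pics/w4.png')
a=cv2.resize(c[50:185,275:325],None,fx=4.4,fy=4.4,interpolation=cv2.INTER_CUBIC); b=cv2.resize(c[200:270,252:302],None,fx=8,fy=8,interpolation=cv2.INTER_CUBIC)
o=np.zeros((600,640,3),np.uint8); o[:a.shape[0],:220]=a; o[:560,230:630]=b; cv2.imwrite('pics/w4c.png',o)
E
```

```text
(no output)
```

View pics/w4c.png

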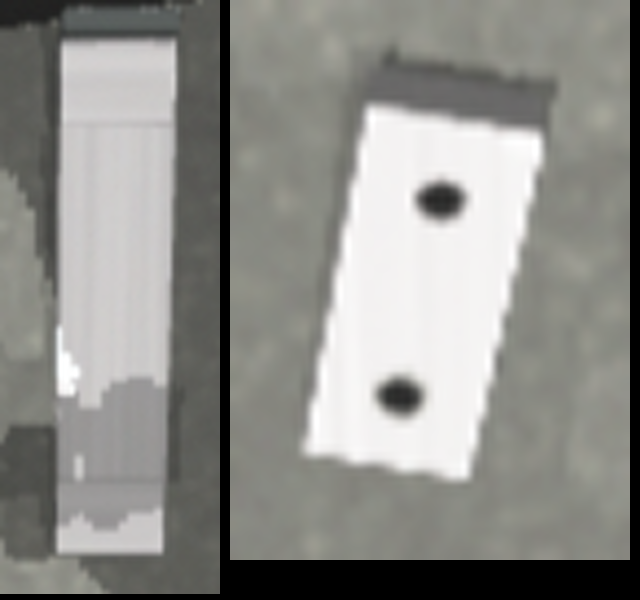

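```bash
python3 - <<'E'
from h import *
d=dict(np.load('pics/w4.npz',allow_pickle=True))
B=lambda u,v:(275+u/4.4-.4,50+v/4.4-.4)
T=lambda u,v:(252+(u-230)/8-.45,200+v/8-.45)
s=ray(d,[B(62,39),B(177,38)],.03); p=ray(d,[B(58,553),B(163,553)],.03); print(s.round(4),p.round(4))
a=s.mean(0)[:2];b=p.mean(0)[:2]; v=b-a; print('len',np.hypot(*v),'yaw',np.degrees(np.arctan2(v[1],v[0])),'origin',a+v/np.hypot(*v)*.058, b-v/np.hypot(*v)*.06)
s=ray(d,[T(368,103),T(545,130)],.0242); p=ray(d,[T(304,455),T(470,480)],.008); print(s.round(4),p.round(4))
a=s.mean(0)[:2];b=p.mean(0)[:2]; v=b-a; print('len',np.hypot(*v),'yaw',np.degrees(np.arctan2(v[1],v[0])),'origin',(a+b)/2)
E
```

```text
[[0.4252 0.3587 0.03  ]
 [0.4268 0.3843 0.03  ]] [[0.5405 0.3506 0.03  ]
 [0.5423 0.3761 0.03  ]]
len 0.11562464330830527 yaw -4.045605036272316 origin [0.48389715 0.36739478] [0.48152771 0.36756236]
[[0.5817 0.3269 0.0242]
 [0.5873 0.3514 0.0242]] [[0.6403 0.3122 0.008 ]
 [0.6461 0.337  0.008 ]]
len 0.060480392189340856 yaw -13.875974011444908 origin [0.61384731 0.33186484]
```

```bash
cat >> h.py <<'E'
def T(p,R):
    M=np.eye(4); M[:3,:3]=R.as_matrix(); M[:3,3]=p; return M
def yp(yaw,pitch=0): return Ro.from_euler('xyz',[0,pitch,yaw],degrees=True)
def tcpT(): return T(monitor.current_eef_pos(),Ro.from_euler('xyz',monitor.current_eef_rot(),degrees=True))
def pe(M): return M[:3,3],Ro.from_matrix(M[:3,:3]).as_euler('xyz',degrees=True).tolist()
E
python3 - <<'E'
from h import *
p=np.array([.4848,.3672])
arm.move_to([*p,.18],[180,0,176])
s=arm.servo_line([*p,.012],max_speed=.1,f_stop=10); st(('down',s))
eoat.clamp(110); st('grip')
rel=np.linalg.inv(T([*p,.01],yp(-4)))@tcpT()      # TCP in bar frame
rel[1,3]=0
np.save('relbar.npy',rel); print(rel.round(3))
arm.servo_line([*p,.24],max_speed=.15); st('lift')
G=T([.671,.1167,.053],yp(PY,-15.07))
g,o=pe(G@rel); print(g.round(4),np.round(o,1),ok(g,o))
arm.move_to(g+[0,0,.06],o); st('above')
d=cap('side','s5'); c=d['color'][:,:,::-1]; w=cap('wrist','w5')['color'][:,:,::-1]
cv2.imwrite('pics/s5c.png',np.hstack([cv2.resize(c[150:320,260:430],(400,400),interpolation=cv2.INTER_CUBIC),cv2.resize(w[60:340,140:420],(400,400))]))
E
```

```text
('down', False) t 26.93 gap 1.003 F [-0.2 -0.3 -0.4] grip 0.0 pos [0.4854 0.3676 0.0127]
grip t 27.52 gap 0.272 F [-0.6 -0.5  4.5] grip 108.4 pos [0.4849 0.3675 0.0126]
[[-1.    -0.     0.     0.   ]
 [-0.     1.     0.001  0.   ]
 [-0.     0.001 -1.     0.003]
 [ 0.     0.     0.     1.   ]]
lift t 29.18 gap 0.272 F [-0.1 -0.2 -4.7] grip 108.4 pos [0.4841 0.3667 0.2387]
[0.671  0.1161 0.0555] [180.   15.1 -94.5] [ -2.1  27.9  -8.   53.5  15.1 -87.5]
above t 31.03 gap 0.274 F [-0.9  0.3 -5. ] grip 108.5 pos [0.6709 0.1165 0.1156]
```

View pics/s5c.png

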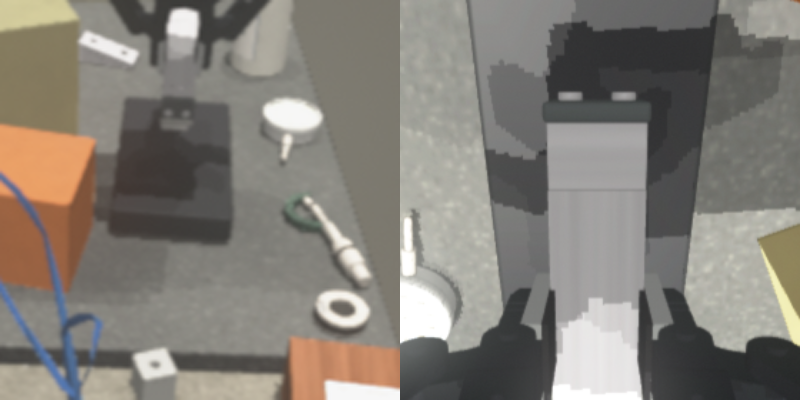

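The bar is held straight above the stack, with its stop's inner edge at about wrist px (244–312, 145). I'll check the bar's position in the grip, then lower it.

```bash
python3 - <<'E'
from h import *
rel=np.load('relbar.npy'); d=dict(np.load('pics/w5.npz',allow_pickle=True))
M=tcpT()@np.linalg.inv(rel)
K=np.array([[d['fx'],0,d['cx']],[0,d['fy'],d['cy']],[0,0,1]],float)
for x in (-.060,-.058,-.056):
    q=np.array([[x,.013,.02],[x,-.013,.02]])@M[:3,:3].T+M[:3,3]
    print(x,cv2.projectPoints(q,d['rvec'],d['tvec'],K,None)[0][:,0].round(1).tolist())
G=T([.671,.1167,.053],yp(PY,-15.07)); g,o=pe(G@rel)
s=arm.servo_line(g+[0,0,.004],max_speed=.06,f_stop=6); st(('down1',s))
if not s: s=arm.servo_line(g-[0,0,.003],max_speed=.01,f_stop=6); st(('place',s))
print(g.round(4)); a=cap('wrist','w6')
E
```

```text
-0.06 [[309.4, 136.7], [237.2, 136.7]]
-0.058 [[309.3, 142.3], [237.4, 142.3]]
-0.056 [[309.1, 147.9], [237.5, 147.9]]
('down1', False) t 32.22 gap 0.276 F [ 0.1  0.1 -4.1] grip 108.5 pos [0.6715 0.1161 0.0601]
('place', True) t 32.73 gap 0.271 F [-0.2 -1.4  7.1] grip 109.9 pos [0.6711 0.1161 0.0553]
[0.671  0.1161 0.0555]
```

```bash
python3 - <<'E'
from h import *
eoat.ungrasp(); st('open')
M=tcpT(); p=M[:3,3]-.06*M[:3,2]; arm.servo_line(p,max_speed=.12)
arm.servo_line([.64,.12,.27],frame=[180,0,-94.5],max_speed=.25); st('up')
w=cap('wrist','w7')['color'][:,:,::-1]; c=cap('side','s7')['color'][:,:,::-1]
cv2.imwrite('pics/w7c.png',np.hstack([cv2.resize(w[40:320,140:420],(400,400)),cv2.resize(c[170:270,290:390],(400,400),interpolation=cv2.INTER_CUBIC)]))
E
```

```text
open t 33.4 gap 1.0 F [-0.6 -0.6 -0.4] grip 0.0 pos [0.6687 0.116  0.0525]
up t 34.85 gap 0.997 F [ 0.1 -0.6 -0.3] grip 0.0 pos [0.6391 0.1199 0.268 ]
```

View pics/w7c.png

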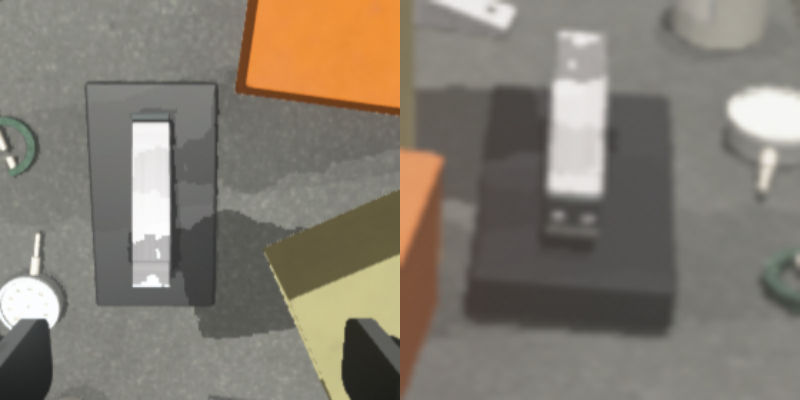

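Bar rests along the plate: stop end at crop (150,122), plain end at (150,287) on the stack. I'll check it by numbers and pick the taper.

```bash
python3 - <<'E'
from h import *
d=dict(np.load('pics/w7.npz',allow_pickle=True)); P=cloud(d)
K=np.array([[d['fx'],0,d['cx']],[0,d['fy'],d['cy']],[0,0,1]],float)
G=T([.671,.1167,.053],yp(PY,-15.07))
q=np.array([[-.058,.013,.02],[-.058,-.013,.02],[.0575,.013,.02],[.0575,-.013,.02]])@G[:3,:3].T+G[:3,3]
print('pred',cv2.projectPoints(q,d['rvec'],d['tvec'],K,None)[0][:,0].round(1).tolist())
print('seen',[(140+.7*u,40+.7*v) for u,v in((170,123),(133,123),(169,287),(133,287))])
R=P[132:236,238:254].reshape(-1,3); R=R[np.isfinite(R).all(1)]
Q=(R-G[:3,3])@G[:3,:3]; f=np.polyfit(Q[:,0],Q[:,2],1); print('top in bar frame: slope deg',np.degrees(f[0]),'z',f[1])
p=np.array([.614,.332])
arm.move_to([*p,.15],[180,0,166])
s=arm.servo_line([*p,.0035],max_speed=.1,f_stop=10); st(('down',s))
eoat.clamp(70); st('grip')
rel=np.linalg.inv(T([*p,0],yp(-14)))@tcpT(); rel[1,3]=0; np.save('reltap.npy',rel)
arm.servo_line([*p,.22],max_speed=.15); st('lift')
g,o=pe(G@T([-.026,0,.0205],Ro.identity())@rel); n=G[:3,2]
print(g.round(4),ok(g+.05*n,o),ok(g,o))
arm.move_to(g+.06*n+[0,0,.03],o); st('above'); cap('wrist','w8')
w=cv2.imread('pics/w8.png'); cv2.imwrite('pics/w8c.png',w[:,100:460])
E
```

```text
pred [[256.3, 125.0], [230.5, 124.9], [256.4, 239.6], [230.5, 239.6]]
seen [(259.0, 126.1), (233.1, 126.1), (258.3, 240.89999999999998), (233.1, 240.89999999999998)]
top in bar frame: slope deg -0.06993265328605827 z 0.019809371291009948
('down', False) t 38.35 gap 1.001 F [ 0.3 -0.5  0. ] grip 0.0 pos [0.6147 0.3323 0.0044]
grip t 38.93 gap 0.283 F [0.4 0.1 2.5] grip 72.1 pos [0.6143 0.3322 0.004 ]
lift t 40.52 gap 0.282 F [ 0.  -0.2 -1.4] grip 71.6 pos [0.6133 0.3317 0.2185]
[0.6686 0.0856 0.0699] [ -5.9  24.3  -5.1  61.   15.1 -91.4] [ -4.7  26.9  -7.6  55.6  15.1 -90.2]
above t 42.47 gap 0.281 F [-0.2 -0.3 -1.6] grip 71.6 pos [0.6674 0.0704 0.1579]
```

View pics/w8c.png

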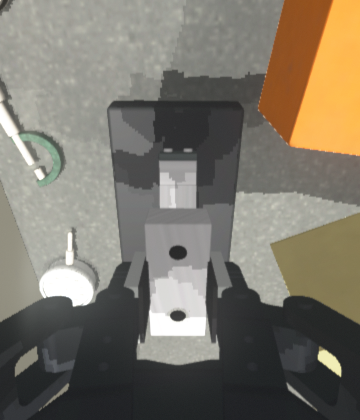

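The taper is held in line with the bar, thick end toward the stop. I'll lower it with a small gap left to the stop.

```bash
python3 - <<'E'
from h import *
rel=np.load('reltap.npy'); G=T([.671,.1167,.053],yp(PY,-15.07)); n=G[:3,2]
g,o=pe(G@T([-.0245,0,.020],Ro.identity())@rel)
arm.servo_line(g+.02*n,max_speed=.1)
s=arm.servo_line(g+.004*n,max_speed=.04,f_stop=5); st(('d1',s))
if not s: s=arm.servo_line(g-.003*n,max_speed=.008,f_stop=4); st(('place',s))
print((np.array(monitor.current_eef_pos())-g)@n)
d=cap('wrist','w9'); c=cap('side')['color'][:,:,::-1]
cv2.imwrite('pics/w9c.png',np.hstack([cv2.resize(d['color'][120:330,170:380,::-1],(400,400)),cv2.resize(c[170:270,290:390],(400,400),interpolation=cv2.INTER_CUBIC)]))
E
```

```text
('d1', False) t 43.92 gap 0.284 F [ 0.2 -0.4 -1.8] grip 71.6 pos [0.6683 0.0862 0.0733]
('place', True) t 44.52 gap 0.285 F [ 0.9 -1.4  5.2] grip 72.4 pos [0.6688 0.0872 0.0696]
-0.000268692100818786
```

View pics/w9c.png

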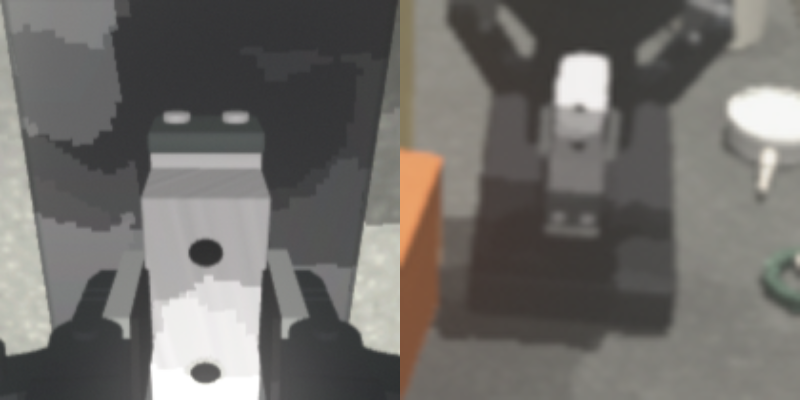

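The taper lies flat on the bar in line, with a gap of about 4 mm to the stop (crop rows 153–168). I'll raise it slightly, move it closer and release.

```bash
python3 - <<'E'
from h import *
G=T([.671,.1167,.053],yp(PY,-15.07)); n=G[:3,2]; x=G[:3,0]
p=np.array(monitor.current_eef_pos())
arm.servo_line(p+.0015*n,max_speed=.02); arm.servo_line(p+.0015*n-.0025*x,max_speed=.02,f_stop=5)
s=arm.servo_line(p-.0025*n-.0025*x,max_speed=.008,f_stop=4); st(('place',s))
eoat.ungrasp(); st('open')
M=tcpT(); arm.servo_line(M[:3,3]-.08*M[:3,2],max_speed=.12)
arm.servo_line([.64,.10,.27],frame=[180,0,-94.5],max_speed=.25); st('up')
arm.hold(.5); d=cap('wrist','w10')
P=cloud(d); 
c=cap('side')['color'][:,:,::-1]
cv2.imwrite('pics/w10c.png',np.hstack([cv2.resize(d['color'][60:240,150:330,::-1],(400,400),interpolation=cv2.INTER_CUBIC),cv2.resize(c[170:270,290:390],(400,400),interpolation=cv2.INTER_CUBIC)]))
m=(abs((P-G[:3,3])@G[:3,0]+.027)<.022)&(abs((P-G[:3,3])@G[:3,1])<.009)&(P[...,2]>.06)
q=P[m]; A=np.c_[q[:,:2]-q[:,:2].mean(0),np.ones(len(q))]; print(len(q),'taper face plane',np.linalg.lstsq(A,q[:,2],rcond=None)[0].round(4))
E
```

```text
('place', True) t 45.53 gap 0.282 F [-0.   0.4  3.8] grip 72.4 pos [0.6687 0.0848 0.0689]
open t 46.16 gap 0.996 F [-0.8  0.4  1.2] grip 0.0 pos [0.6673 0.0847 0.0672]
up t 47.66 gap 1.003 F [-0.8 -0.  -0.5] grip 0.0 pos [0.6393 0.1    0.2681]
858 taper face plane [-0.0023 -0.0073  0.0813]
```

View pics/w10c.png

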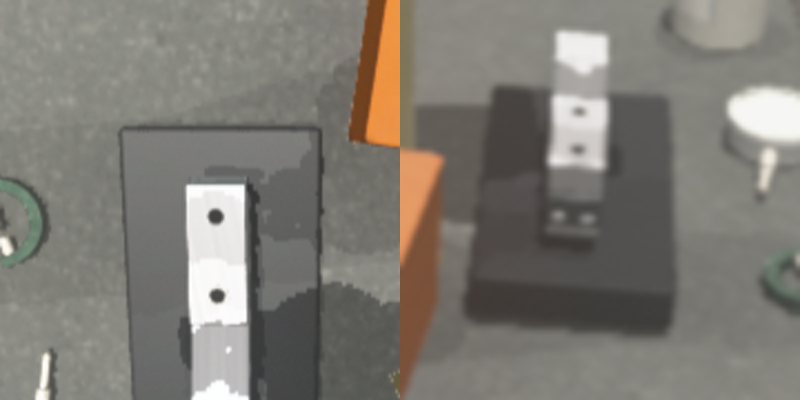

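The taper's face is level to about 0.4°, centred on the bar and close to the stop, so I'm handing it in.

```bash
python3 -c "
from h import *
print(workorder.hand_in())"
```

```text
the job is handed in; nothing more can be done
None
```

I set the sine bar at 15° on the stacked 18 and 8 mm blocks, with the taper block on it about 2 mm short of the stop and its face measuring level to about 0.4°. The arm didn't touch the 30 mm block, and I handed the job in at about 48 s; no verdict was returned.

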